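# Take a battery pack past the sprung dust flap and put it on charge

### The arm

A 6-joint arm with a two-finger parallel gripper is mounted at the origin on a cart in front of the work surface, level with it; the furniture and walls round the work are solid. World frame = base frame: x ahead of the robot, y to its left, z up, the work surface at z = 0. Lengths are in m, angles in rad, forces in N, time in s.
With the tool pointing down it reaches from about 0.3 to 0.875 m from the base axis. Payload 6.4 kg.
Tool frame: the origin (TCP) lies at the very end of the fingers, on their centre line; the grasp point (between the pads) lies 19 mm behind it; z points along the fingers, y is the line along which they close (so a half turn about z gives the same grasp; the last joint's range is limited). The gripper opens to 88 mm and grips with 3 to 60 N. Pads are 18 mm wide; open, the fingers measure 123 mm over their backs; the gripper's body (75 mm by 187 mm) begins 45 mm behind the grasp point.
Start: joints at [1.044, 0.181, 1.607, -0, 1.354, -0.206], TCP at [0.181, 0.546, 0.239] pointing down, gripper open.
Joint ranges: [-2.99, 2.99], [-0.89, 2.07], [0.3, 2.58], [-1.14, 4.28], [0, 2.63], [-3.12, 3.12]. Speed limits (rad/s): [2.57, 2.57, 3.01, 3.14, 3.14, 3.14].

### API

Orientations are given as a rotation vector (axis times angle).
In Python, from cell import bot gives the robot as it stands. The module is installed in compiled form; this text tells all that it offers.
- The arm moves only by the tool servo_tool, never from a script. Its argument "series" is a list of rows, each an object with "delta_pos": the shift along the tool's x, y, z in m, a list of three; "turn": the turn, a rotation vector about the tool's x, y, z in degrees, a list of three. A call has 1 to 5 rows; each row shifts and turns the commanded pose from where the row before left it, along the tool's axes as they then stand; what a row does not reach is not made up. A row lasts 1/8 s, in which the tool goes at most 62.5 mm and 10.7 degrees, less where a joint would pass 70% of its speed; a pose out of reach is approached as far as the arm can. A call is refused whole if a number of a shift passes 0.0625 or a number of a turn 10.7, either way. A call with a gripper value outside its range is refused whole. "hand" is the closure, from -1 (fully open) to 1 (shut), set as the call begins (left out, the last holds). The fingers move at their own pace and stop on an object; "squeeze" is the grip in N (left out, the last holds). Time passes only in rows, so rows that do not move let the fingers close. It gives the time, the measured TCP pose, the force, the opening and the grip force at its end, in the units of the state.
- bot.state(): the state, without advancing time (a new reading comes with each control period).
- bot.grab_frame(name): name is "scene" or "top" or "wrist"; returns (picture, depth): 400x640x3 uint8, blue, green, red; 400x640 float32, m along the optical axis (not along the pixel's ray), 0 where there is no reading.
- bot.calibration(name): a dict with "intrinsics" (3x3 intrinsics, pixels), "xyz" and "attitude" of the camera in the world. Camera axes: x right, y up, looking along -z (the intrinsics and any distortion apply to the point x, -y, -z); pixel columns grow to the right and rows downward; lengths in m; the calibration is good to about 2 mm. A picture is of the moment at which its call begins: read the wrist's pose just before it. calibration takes no time and is no camera call; for the wrist camera it gives the pose at the moment of the call.
- bot.sign_off(): hands the job in; it is judged then, once.
Trained networks look in the newest picture that a camera, given by its name, has taken for a name from the list of things; names that differ only in an ending like _2 or _b are one class to them, and where a whole thing is asked for, a point or a joint stands for the part that bears it (a point fixed in the world has none). Each returns a list of dicts, best first, with "conf" (0 to 1); they miss things now and then, are a little off and sometimes report something else, mostly with a low value. They report only what shows in the picture. A call takes as long as a camera call.
- bot.cut_out(label, camera): "mask" (400x640 bool, what is visible of it) and "location" ([column, row] in pixels, amid what is visible of it).
The state is a dict: "t": time; "joint_positions": joint angles; "qvel": joint speeds; "joint_efforts": joint torques, N m; "tcp_pos": TCP position; "orientation": TCP orientation; "wrist_force": force on the tool from outside, world axes, zero at the start; "ft_torque": the same for the moment, N m; "gripper_width": finger opening in m; "grip_force": force on a finger pad.
Only numpy, scipy, OpenCV 4.12 (cv2) and the standard library are available. Lean on these libraries where they do the work, as an engineer would, in place of code of your own. Each camera call takes 0.05 s, during which the arm holds its last target. There are 200 camera calls.

### The job

Put the front battery pack from the blue dust-proof dispenser on charge. Pull the sprung clear flap open by its orange lip and keep it held back while you reach in beside the pack and lift it out, then let the flap spring shut; stand the pack upright on the bare bench, where you can take it again by its broad faces, and lower it gently between the cheeks of the charger, rib in the groove, until it is fully down, then let go. Do not tip the pack over, and leave the second pack, the roll of masking tape and the tape measure where they are.

Things in the scene. Friction and masses are not known exactly. Their poses are not given: they have to be found in the camera images.
- pack: Front battery pack: black, orange band, 36 (x) by 58 (y) by 90 mm tall (z), 0.25 to 0.4 kg; above 72 mm its x faces slope in to a 20 mm deep top. Origin: centre of its underside. Starts upright in the dispenser, its underside 8 mm and its top 98 mm above the bench, x and y within 3 mm of the dispenser's origin, axes along the dispenser's within 0.05 rad.
- rib (a point): Middle of the outer face of the pack's grey key rib: 33 mm to the pack's +y, 23 mm above its underside. The rib is 9 mm wide and stands 4 mm out of the narrow +y side, from 1 to 45 mm above the underside; above that both narrow sides are plain.
- spare_pack: A second, identical pack standing 46 mm behind the first (10 mm gap between their faces, too little for a finger), under the dispenser's fixed roof. Stays there.
- dispenser: Blue steel box, fixed. Origin: underside, below the middle of the front pack; x to its back, y left, z up. Spans x -31 to +74 mm; side walls' inner faces at y = -75 and +75 mm, 104 mm high, flanges out to 95 mm. Fixed roof (top at 104 mm) from x = 24 to 74 mm. Two rails 33 mm high at y = +-34 to 39 mm centre the packs; above them 40 mm is free at each narrow side of a pack.
- flap (a joint): Angle of the clear flap: 0 shut, up to 0.75 rad as it swings forward (dispenser -x) about a hinge along y at x = -26, z = 12 mm of the dispenser. One piece: front (x = -26 mm) and top (z = 101 to 104 mm, over the pack) with the orange lip on its rear edge. A spring shuts it: about 2 N at the lip when shut, 4 N at 0.42 rad. At 0.42 rad the lip is clear of the whole pack.
- lip (a point): Middle of the rear face of the flap's upright orange lip, 146 mm wide along y; moves with the flap. Shut: x = 20, z = 111 mm in the dispenser frame, lip top at 118.5 mm, fixed roof behind it at 104 mm, so fingertips let down behind the lip to just above the roof can pull it forward. At 0.3 rad x = -11, at 0.42 rad -22 mm; lip top then 127 mm.
- charger: Grey and black charger, fixed. Origin: underside, below the middle of the dock; x to its back, y left, z up. Base from x = -65 to 85 mm, 126 mm wide, 22 mm high; a black housing behind the dock, x = 46 to 82 mm, is 41 mm high.
- dock (a point): Middle of the dock floor, 22 mm up, axes as the charger's. A seated pack has its origin and axes here. Black cheeks with flared orange tops stand at y = -31.5 and +31.5 mm (2.5 mm play a side), 84 mm above the floor, so the narrow sides cannot be held. The +y cheek has a 14 mm wide groove for the rib. In front and behind it is open above 12 mm high lips (2.5 mm play).
- free_patch (a point): Centre of a bare patch of bench between the dispenser and the charger, 120 mm across, at z = 0, where the pack can be stood. The fixed mitre saw stands behind it, its head and upright handle high over the bench: carry things from one side to the other round its front, within 0.36 m of the base. Its table knob sticks out at about x = 0.40, y = 0.
- masking_tape: Roll of masking tape lying on the bench, 93 mm across, 25 mm high, behind the right-hand place. Origin: underside. Stays there.
- measuring_tape: Yellow and black tape measure, 64 mm high, about 115 mm to the charger's right (-y). Origin: underside. Stays there.

How it is judged:
By the outcome, as a careful person would: the job done as asked, in the order asked, and still so for the second after the job is handed in, with the robot touching nothing.
It also fails if it takes over 70 s, if anything falls off the work surface, if the arm or the gripper's body presses on something with over 40 N, if the wrist force passes 120 N, or if a joint passes its speed limit or range.

## Working session

There is one attempt and no reset: what is moved stays moved. The work goes in short steps, Python scripts to look and compute and a tool call to move; the robot and the scene stay as the last step left them, time stands still between calls to the robot, and variables do not carry over. Pictures are saved under pics/ and viewed, at most 13 in all, crops included, and the job is handed in when it is done.

Besides the shell and the picture viewer there is one more tool, called by a JSON object that holds its "api" and its "payload", one argument or row to a line. servo_tool: Moves the arm, as the interface text tells. Its arguments: {"type":"object","properties":{"series":{"type":"array"},"hand":{"type":"number"},"squeeze":{"type":"number"}},"required":["series"]}

```bash
mkdir -p pics; cat > h.py <<'E'
import numpy as np, cv2
from scipy.spatial.transform import Rotation as R
from cell import bot
def cal(n):
    c=bot.calibration(n); K=np.array(c["intrinsics"]); p=np.array(c["xyz"]); a=np.array(c["attitude"])
    M=a if a.shape==(3,3) else R.from_rotvec(a).as_matrix()
    return K,p,M,c
def cloud(n,d):
    K,p,M,_=cal(n); v,u=np.mgrid[0:400,0:640]
    X=np.stack([(u-K[0,2])/K[0,0]*d,-(v-K[1,2])/K[1,1]*d,-d],-1)
    return X@M.T+p
def ray(n,uv):
    K,p,M,_=cal(n); d=np.array([(uv[0]-K[0,2])/K[0,0],-(uv[1]-K[1,2])/K[1,1],-1]); return p,M@d
E
python3 - <<'E'
from h import *
print(bot.state())
for n in("scene","top","wrist"):
    im,d=bot.grab_frame(n); print(n,bot.calibration(n)); cv2.imwrite(f"pics/{n}0.png",im); np.save(f"{n}0.npy",d)
    if n=="wrist": continue
    P=cloud(n,d)
    for l in("pack","dispenser","flap","lip","charger","masking_tape","measuring_tape"):
        for r in bot.cut_out(l,n)[:2]:
            m=r["mask"]&(d>0); q=P[m]
            if len(q): print(n,l,round(r["conf"],2),np.round(r["location"]),m.sum(),np.percentile(q,[2,50,98],axis=0).round(3).tolist())
E
```

```text
{'t': 0.0, 'joint_positions': array([ 1.04366326e+00,  1.81493253e-01,  1.60800008e+00,  2.26558641e-06,
        1.35377705e+00, -2.06306016e-01]), 'qvel': array([ 0.00136753, -0.00049838, -0.00086004,  0.00175646,  0.00086075,
        0.00099377]), 'joint_efforts': array([-7.23820667e-04, -4.33883142e+01, -3.41836774e+01,  7.01516122e-02,
        3.87588004e-02, -1.36435965e-04]), 'tcp_pos': array([0.18104319, 0.54520148, 0.23784083]), 'orientation': array([-5.01699598e-01, -3.10066180e+00,  2.45841485e-03]), 'wrist_force': array([ 0.61538673,  0.01145171, -0.51102641]), 'ft_torque': array([-0.00540476, -0.04208027, -0.01500428]), 'grip_force': 0.0, 'gripper_width': 0.08811644712853066}
scene {'intrinsics': array([[452.87366986,   0.        , 312.96494664],
       [  0.        , 452.87366986, 200.94150083],
       [  0.        ,   0.        ,   1.        ]]), 'xyz': array([-0.00995297, -1.19650963,  1.08582665]), 'attitude': array([ 0.89593968, -0.1965558 , -0.44095402])}
scene pack 0.16 [330. 272.] 1695 [[0.396, -0.396, 0.01], [0.462, -0.35, 0.028], [0.538, -0.272, 0.102]]
scene di
[... 1235 characters left out ...]
. 162.] 177 [[0.598, -0.359, 0.004], [0.64, -0.321, 0.023], [0.683, -0.274, 0.029]]
top charger 0.69 [386. 217.] 1584 [[0.401, -0.391, 0.015], [0.472, -0.329, 0.024], [0.547, -0.268, 0.102]]
top masking_tape 0.83 [392. 167.] 180 [[0.598, -0.361, 0.005], [0.64, -0.323, 0.023], [0.683, -0.274, 0.029]]
top measuring_tape 0.72 [423. 228.] 303 [[0.4, -0.455, -0.003], [0.433, -0.433, 0.051], [0.484, -0.422, 0.065]]
wrist {'intrinsics': array([[278.318472  ,   0.        , 318.9952818 ],
       [  0.        , 278.318472  , 198.83217099],
       [  0.        ,   0.        ,   1.        ]]), 'xyz': array([0.1143377 , 0.56792224, 0.38496475]), 'attitude': array([-0.24168426, -0.17412698,  1.2416779 ])}
```

```bash
python3 - <<'E'
from h import *
a=cv2.imread("pics/top0.png")[120:270,160:450]; s=cv2.imread("pics/scene0.png")[120:340,200:430]
cv2.imwrite("pics/topc.png",cv2.resize(a,(800,414),interpolation=cv2.INTER_CUBIC)); cv2.imwrite("pics/scenec.png",cv2.resize(s,(627,600),interpolation=cv2.INTER_CUBIC))
E
```

```text
(no output)
```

View pics/topc.png

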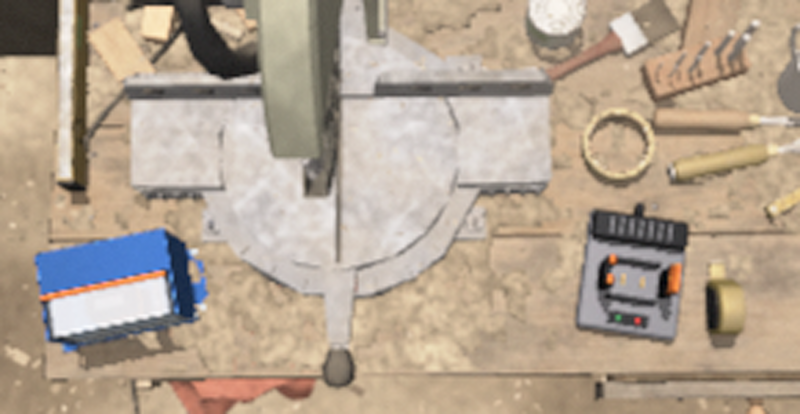

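View pics/wrist0.png

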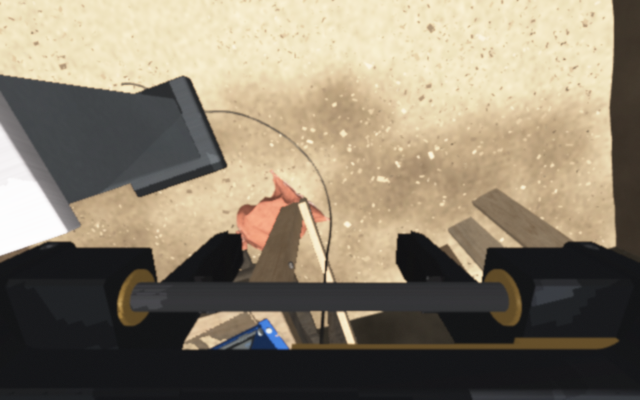

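The top view shows the dispenser at crop (110,290) with its orange lip from (40,298) to (165,272). The charger is at (635,275), the tape roll at (617,145), the tape measure at (725,300) and the saw knob at (338,365). In the wrist view the fingers meet near (318,250) and the dispenser only peeks in at the bottom.

```bash
python3 - <<'E'
from h import *
s=bot.state(); T=R.from_rotvec(s["orientation"]).as_matrix()
K,p,M,_=cal("wrist"); print("cam in tool",T.T@(p-s["tcp_pos"]),"\nlook",T.T@-M[:,2],"up",T.T@M[:,1])
im=cv2.imread("pics/top0.png"); d=np.load("top0.npy"); P=cloud("top",d); hsv=cv2.cvtColor(im,cv2.COLOR_BGR2HSV)
o=(hsv[...,0]>4)&(hsv[...,0]<18)&(hsv[...,1]>170)&(hsv[...,2]>120)&(d>0)
q=P[o&(P[...,1]>.15)&(P[...,0]<.55)&(P[...,2]>.08)]; print("lip",len(q),q.mean(0),q.min(0),q.max(0)); c=np.polyfit(q[:,1],q[:,0],1); print("yaw",-np.arctan(c[0]),c)
g=(P[...,2]>.012)&(P[...,2]<.03)&(P[...,1]<-.2)&(P[...,1]>-.41)&(P[...,0]<.57)&(P[...,0]>.35); r=cv2.minAreaRect(P[g][:,:2].astype(np.float32)*1000); print("charger base",r)
b=(P[...,2]<.006)&(d>0)
for x in np.arange(.34,.5,.02): print(round(x,2),''.join('.' if (lambda m:m.any() and P[m][:,2].max()<.01)((abs(P[...,0]-x)<.01)&(abs(P[...,1]-y)<.01)&(d>0)&(P[...,2]>-.01)) else '#' for y in np.arange(.22,-.26,-.02)))
E
```

```text
cam in tool [ 7.05600956e-02 -1.32780924e-05 -1.46209032e-01] 
look [-2.75348509e-01 -2.20924620e-04  9.61344449e-01] up [ 9.61344455e-01 -2.62448467e-04  2.75348450e-01]
lip 39 [0.45327556 0.30995248 0.11747091] [0.43938872 0.23302973 0.1121515 ] [0.46681931 0.37324618 0.12466759]
yaw 0.19444743745078183 [-0.19693575  0.51431629]
charger base ((483.024658203125, -331.0295104980469), (126.04625701904297, 166.16722106933594), 80.84089660644531)
0.34 ########################
0.36 ........###.............
0.38 .......#.##..#....#.....
0.4 .........##...#.........
0.42 #........####..#........
0.44 #.##...######.##........
0.46 ##..############........
0.48 #...############........
```

{"api": "servo_tool", "payload": {
  "series": [
    {"delta_pos":[0,0,-0.01],"turn":[0,0,-9.8]},
    {"delta_pos":[0,0,-0.01],"turn":[0,0,-9.8]},
    {"delta_pos":[0,0,0],"turn":[0,0,-9.8]},
    {"delta_pos":[-0.03,-0.041,0],"turn":[0,0,0]},
    {"delta_pos":[-0.03,-0.042,0],"turn":[0,0,0]}
  ],
  "hand": -1
}}

```text
t: 1.48
tcp_pos: [0.2565, 0.4751, 0.2587]
orientation: [-0.305, 3.127, 0.0]
wrist_force: [0.3, 0.5, -0.0]
gripper_width: 0.088
grip_force: 0.0
```

{"api": "servo_tool", "payload": {
  "series": [
    {"delta_pos":[-0.03,-0.042,0],"turn":[0,0,0]},
    {"delta_pos":[-0.03,-0.042,0],"turn":[0,0,0]},
    {"delta_pos":[-0.03,-0.042,0],"turn":[0,0,0]},
    {"delta_pos":[-0.03,-0.042,0],"turn":[0,0,0]},
    {"delta_pos":[-0.03,-0.041,0],"turn":[0,0,0]}
  ]
}}

```text
t: 2.1
tcp_pos: [0.4444, 0.2979, 0.2589]
orientation: [-0.301, 3.127, 0.0]
wrist_force: [0.8, 0.1, -0.6]
gripper_width: 0.0882
grip_force: 0.0
```

```bash
cat >> h.py <<'E'
def tool(s=None):
    s=s or bot.state(); T=R.from_rotvec(s["orientation"]).as_matrix(); return np.array(s["tcp_pos"]),T
def plan(xyz,phi):
    "delta along present tool axes, turn needed (deg, tool rotvec), delta after the turn"
    p,T=tool(); y=np.array([np.cos(phi),np.sin(phi),0]); z=np.array([0,0,-1.]); G=np.stack([np.cross(y,z),y,z],1)
    d=np.array(xyz)-p; print("delta",(T.T@d).round(4),"turn",np.degrees(R.from_matrix(T.T@G).as_rotvec()).round(2),"delta after",(G.T@d).round(4))
def orange(im): 
    h=cv2.cvtColor(im,cv2.COLOR_BGR2HSV); return (h[...,0]>3)&(h[...,0]<18)&(h[...,1]>150)&(h[...,2]>110)
E
python3 - <<'E'
from h import *
s=bot.state(); print(s["t"],s["tcp_pos"],s["orientation"],s["qvel"].round(3))
im,d=bot.grab_frame("wrist"); cv2.imwrite("pics/w1.png",im); P=cloud("wrist",d); np.save("P1.npy",P)
o=orange(im)&(d>0)&(P[...,2]>.1); q=P[o]; print(len(q),np.percentile(q,[1,50,99],axis=0).round(4))
c=np.polyfit(q[:,1],q[:,0],1); print("yaw",-np.arctan(c[0]),c)
E
```

```text
2.1 [0.4443657  0.2979065  0.25893798] [-3.01402675e-01  3.12659103e+00  3.61481867e-04] [-0.718  0.177 -0.188  0.     0.01  -0.715]
376 [[0.4451 0.2314 0.1031]
 [0.4603 0.3036 0.1179]
 [0.4737 0.3677 0.1198]]
yaw 0.18073494427257342 [-0.18272891  0.51536372]
```

View pics/w1.png

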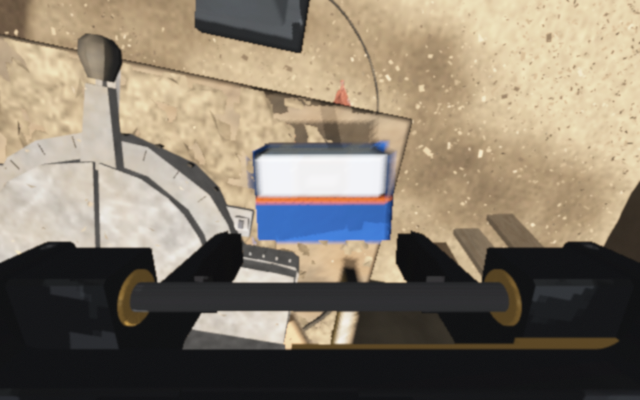

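The wrist view (blurred, arm still moving) shows the dispenser's white flap top at (320,170) and its orange lip along row ~200, columns 258–390. The blue roof is at (323,220), the saw knob at (100,55) and the bench corner at (410,120). I'll retake this at rest from two places.

```bash
cat > m.py <<'E'
from h import *
import sys
def lipm(tag):
    im,d=bot.grab_frame("wrist"); cv2.imwrite(f"pics/{tag}.png",im); P=cloud("wrist",d)
    s=bot.state(); print(s["t"],s["tcp_pos"].round(4),abs(s["qvel"]).max().round(3))
    o=orange(im)&(np.indices(o_shape:=im.shape[:2])[0]<240)
    n,l,st,ce=cv2.connectedComponentsWithStats(o.astype(np.uint8)); k=1+np.argmax(st[1:,4]); m=l==k
    v,u=np.nonzero(m); e=[]
    for a,b in((u.min(),1),(u.max(),-1)):
        w=[a+b*i for i in(1,2,3)]; e.append((a,v[np.isin(u,w)].mean()))
    q=P[m&(d>0)]; print("lip px",e,"pts",len(q),np.percentile(q,[2,50,98],axis=0).round(4).tolist())
    c=np.polyfit(q[:,1],q[:,0],1); print("yaw",-np.arctan(c[0]).round(4),c.round(4))
    h=cv2.cvtColor(im,cv2.COLOR_BGR2HSV); b=(h[...,0]>100)&(h[...,0]<125)&(h[...,1]>120)&(abs(P[...,2]-.104)<.006)
    qb=P[b&(P[...,1]>.2)]; print("roof",len(qb),np.median(qb[:,2]),cv2.minAreaRect(qb[:,:2].astype(np.float32)*1000))
    bn=P[(d>0)&(abs(P[...,2])<.02)&(P[...,0]>.36)]; print("bench z",np.median(bn[:,2]))
    R0=[ray("wrist",x) for x in e]; np.save(tag+".npy",np.array(R0))
lipm(sys.argv[1])
E
python3 m.py w2
```

```text
2.2 [0.4464 0.2961 0.2588] 0.073
lip px [(np.int64(262), np.float64(193.5)), (np.int64(396), np.float64(192.8125))] pts 742 [[0.4361, 0.2394, 0.1156], [0.4494, 0.3119, 0.1179], [0.4641, 0.3748, 0.1195]]
yaw 0.1936 [-0.1961  0.5107]
roof 5354 0.10395939990243719 ((454.55499267578125, 308.34552001953125), (103.45133972167969, 154.10980224609375), 11.064377784729004)
bench z 0.002134282660608583
```

{"api": "servo_tool", "payload": {
  "series": [
    {"delta_pos":[-0.02,0,-0.03],"turn":[0,0,0]},
    {"delta_pos":[-0.02,0,-0.03],"turn":[0,0,0]},
    {"delta_pos":[0,0,0],"turn":[0,0,0]},
    {"delta_pos":[0,0,0],"turn":[0,0,0]}
  ]
}}

```text
t: 2.7
tcp_pos: [0.4813, 0.3071, 0.3175]
orientation: [0.302, -3.125, 0.001]
wrist_force: [-0.2, 0.1, -0.6]
gripper_width: 0.0884
grip_force: 0.0
```

```bash
python3 m.py w3; python3 - <<'E'
import numpy as np
A,B=np.load("w2.npy"),np.load("w3.npy")
for i in(0,1):
    (p,d),(q,e)=A[i],B[i]; s=np.linalg.lstsq(np.stack([d,-e],1),q-p,rcond=None)[0]; a,b=p+s[0]*d,q+s[1]*e; print("tri",((a+b)/2).round(4),np.linalg.norm(a-b).round(4))
E
```

```text
2.75 [0.481  0.307  0.3171] 0.006
lip px [(np.int64(264), np.float64(155.5)), (np.int64(380), np.float64(155.35294117647058))] pts 584 [[0.4389, 0.2369, 0.0079], [0.4551, 0.3045, 0.1176], [0.4679, 0.3788, 0.1195]]
yaw 0.1661 [-0.1676  0.5055]
roof 4324 0.10375716070623048 ((456.9897155761719, 305.8790588378906), (101.74728393554688, 153.98692321777344), 11.329967498779297)
bench z 0.0017101308285275563
tri [0.4697 0.2326 0.0983] 0.0026
tri [0.4387 0.3786 0.1098] 0.0032
```

```bash
python3 - <<'E'
from h import *
print(bot.state()["qvel"].round(3)); O=np.array([.4362,.3018]); e=np.array([np.cos(.197),np.sin(.197)])
plan([*(O+.035*e),.112],np.pi/2+.197)
E
```

```text
[-0.001  0.002  0.006  0.001  0.002 -0.   ]
delta [0.0094 0.0037 0.2051] turn [-0.02 -0.16 -0.23] delta after [0.01   0.0037 0.2051]
```

{"api": "servo_tool", "payload": {
  "series": [
    {"delta_pos":[0.005,0.002,0.05],"turn":[0,0,-0.2]},
    {"delta_pos":[0.005,0.002,0.05],"turn":[0,-0.2,0]},
    {"delta_pos":[0,0,0.05],"turn":[0,0,0]},
    {"delta_pos":[0,0,0.035],"turn":[0,0,0]},
    {"delta_pos":[0,0,0.02],"turn":[0,0,0]}
  ]
}}

```text
t: 3.38
tcp_pos: [0.4691, 0.3082, 0.1101]
orientation: [0.308, -3.124, 0.002]
wrist_force: [0.1, -0.5, 0.3]
gripper_width: 0.0883
grip_force: 0.0
```

{"api": "servo_tool", "payload": {
  "series": [
    {"delta_pos":[0,0,0],"turn":[0,0,0]},
    {"delta_pos":[0,0,0],"turn":[0,0,0]}
  ]
}}

```text
t: 3.62
tcp_pos: [0.4721, 0.3091, 0.1142]
orientation: [-0.307, 3.123, 0.001]
wrist_force: [-0.0, -0.1, 0.7]
gripper_width: 0.0878
grip_force: 0.0
```

```bash
python3 - <<'E'
from h import *
im,d=bot.grab_frame("wrist"); cv2.imwrite("pics/w4.png",im); s=bot.state(); print(s["tcp_pos"],s["wrist_force"],s["qvel"].round(3))
O=np.array([.4362,.3018]); e=np.array([np.cos(.197),np.sin(.197)]); f=np.array([-e[1],e[0]])
print("disp xy",(s["tcp_pos"][:2]-O)@e,(s["tcp_pos"][:2]-O)@f); plan([*(O+.035*e),.108],np.pi/2+.197)
P=cloud("wrist",d); m=orange(im)&(np.indices((400,640))[0]<300)&(P[...,2]>.08)&(d>0); q=P[m]; D=np.stack([(q[:,:2]-O)@e,(q[:,:2]-O)@f,q[:,2]],1)
print(len(q),np.percentile(D,[2,25,50,75,98],axis=0).round(4).tolist())
E
```

```text
[0.47257719 0.30924866 0.11471478] [-0.58044338  0.03641785 -0.11457531] [-0.003 -0.008 -0.008 -0.001 -0.003 -0.002]
disp xy 0.03713150518087026 0.00018454955005950055
delta [ 0.0022 -0.0002  0.0067] turn [ 0.01  0.28 -0.05] delta after [ 0.0021 -0.0002  0.0067]
3421 [[0.0148, -0.069, 0.1099], [0.0158, -0.036, 0.1174], [0.0169, 0.0, 0.1184], [0.0186, 0.0359, 0.119], [0.0207, 0.0691, 0.12]]
```

View pics/w4.png

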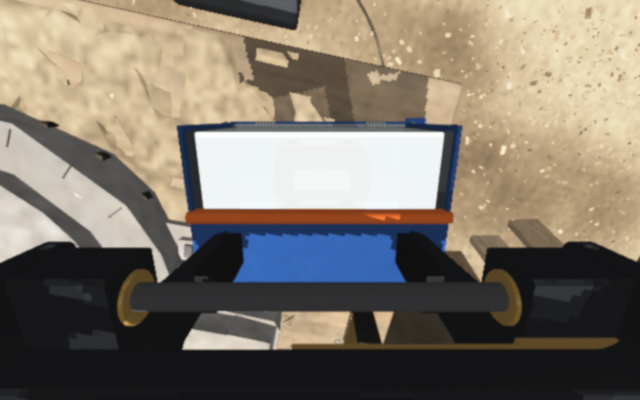

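The view shows the lip along row 217 (columns 187–452), with both fingertips just behind it at (240,240) and (400,240). The pack is faintly visible and centred at (322,170).

{"api": "servo_tool", "payload": {
  "series": [
    {"delta_pos":[0,0,0.004],"turn":[0,0.1,0]},
    {"delta_pos":[0,0,0.003],"turn":[0,0.1,0]},
    {"delta_pos":[0,0,0],"turn":[0,0,0]},
    {"delta_pos":[0.006,0,0],"turn":[0,0,0]},
    {"delta_pos":[0.006,0,0],"turn":[0,0,0]}
  ]
}}

```text
t: 4.3
tcp_pos: [0.4615, 0.3069, 0.1076]
orientation: [-0.307, 3.123, 0.001]
wrist_force: [3.4, 1.2, 2.5]
gripper_width: 0.0881
grip_force: 1.7
```

{"api": "servo_tool", "payload": {
  "series": [
    {"delta_pos":[0.006,0,0],"turn":[0,0,0]},
    {"delta_pos":[0.006,0,0],"turn":[0,0,0]},
    {"delta_pos":[0.006,0,0],"turn":[0,0,0]},
    {"delta_pos":[0,0,0],"turn":[0,0,0]},
    {"delta_pos":[0,0,0],"turn":[0,0,0]}
  ]
}}

```text
t: 4.92
tcp_pos: [0.4429, 0.3032, 0.1067]
orientation: [-0.307, 3.127, 0.0]
wrist_force: [3.4, 1.0, 0.7]
gripper_width: 0.0879
grip_force: 1.8
```

```bash
cat > c.py <<'E'
from h import *
import sys
O=np.array([.4362,.3018]); e=np.array([np.cos(.197),np.sin(.197)]); f=np.array([-e[1],e[0]])
im,d=bot.grab_frame("wrist"); cv2.imwrite(f"pics/{sys.argv[1]}.png",im); s=bot.state(); print(s["t"],"F",s["wrist_force"].round(1),"w",s["gripper_width"].round(4),"g",s["grip_force"])
print("disp",((s["tcp_pos"][:2]-O)@e).round(4),((s["tcp_pos"][:2]-O)@f).round(4),s["tcp_pos"][2].round(4)); 
P=cloud("wrist",d); m=orange(im)&(np.indices((400,640))[0]<300)&(P[...,2]>.106)&(d>0); q=P[m]; D=np.stack([(q[:,:2]-O)@e,(q[:,:2]-O)@f,q[:,2]],1)
if len(q): print("lip",len(q),np.percentile(D,[2,50,98],axis=0).round(4).tolist())
E
python3 c.py w5
```

```text
Traceback (most recent call last):
  File "c.py", line 4, in <module>
    im,d=bot.grab_frame("wrist"); cv2.imwrite(f"pics/{sys.argv[1]}.png",im); s=bot.state(); print(s["t"],"F",s["wrist_force"].round(1),"w",s["gripper_width"].round(4),"g",s["grip_force"])
                                                                                                                                           ^^^^^^^^^^^^^^^^^^^^^^^^
AttributeError: 'float' object has no attribute 'round'
```

{"api": "servo_tool", "payload": {
  "series": [
    {"delta_pos":[0.005,0,0],"turn":[0,0,0]},
    {"delta_pos":[0.005,0,0.002],"turn":[0,0,0]},
    {"delta_pos":[0.005,0,0.002],"turn":[0,0,0]},
    {"delta_pos":[0.006,0,0.002],"turn":[0,0,0]},
    {"delta_pos":[0,0,0],"turn":[0,0,0]}
  ]
}}

```text
t: 5.6
tcp_pos: [0.4214, 0.2988, 0.1003]
orientation: [0.307, -3.126, 0.0]
wrist_force: [3.4, 1.2, -0.8]
gripper_width: 0.0879
grip_force: 1.9
```

```bash
sed -i 's/s\["gripper_width"\].round(4)/s["gripper_width"]/' c.py; python3 c.py w6
```

```text
5.65 F [ 4.1  0.6 -0.2] w 0.08822534688286417 g 1.905743619427085
disp -0.0148 -0.0001 0.1003
lip 4089 [[-0.0357, -0.0693, 0.1247], [-0.0333, 0.0003, 0.1269], [-0.0295, 0.0694, 0.1284]]
```

View pics/w6.png

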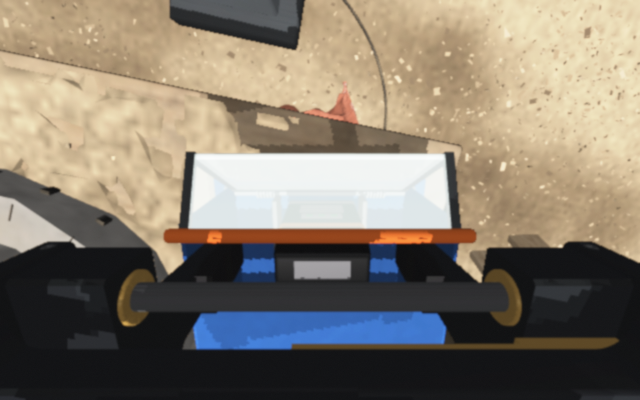

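The flap is held open, with the lip along row 236. The black pack top is at (321,262), centred between the two fingers.

{"api": "servo_tool", "payload": {
  "series": [
    {"delta_pos":[0,0,0.008],"turn":[0,0,0]},
    {"delta_pos":[-0.001,0,0.008],"turn":[0,0,0]},
    {"delta_pos":[0,0,0.008],"turn":[0,0,0]},
    {"delta_pos":[0,0,0.006],"turn":[0,0,0]},
    {"delta_pos":[0,0,0],"turn":[0,0,0]}
  ]
}}

```text
t: 6.28
tcp_pos: [0.4224, 0.2989, 0.0696]
orientation: [0.307, -3.124, 0.001]
wrist_force: [4.4, 1.5, -3.0]
gripper_width: 0.0883
grip_force: 1.9
```

```bash
python3 c.py w7
```

```text
6.325 F [ 3.5  1.5 -2.8] w 0.08819936118121431 g 1.920962082222104
disp -0.0141 -0.0002 0.0698
lip 5672 [[-0.0351, -0.0564, 0.1241], [-0.033, 0.0005, 0.127], [-0.029, 0.056, 0.1285]]
```

{"api": "servo_tool", "payload": {
  "series": [
    {"delta_pos":[0,0,0],"turn":[0,0,0]},
    {"delta_pos":[0,0,0],"turn":[0,0,0]},
    {"delta_pos":[0,0,0],"turn":[0,0,0]},
    {"delta_pos":[0,0,0],"turn":[0,0,0]},
    {"delta_pos":[0,0,0],"turn":[0,0,0]}
  ],
  "hand": 1,
  "squeeze": 45
}}

```text
t: 6.95
tcp_pos: [0.4234, 0.2994, 0.071]
orientation: [-0.307, 3.126, 0.001]
wrist_force: [3.4, 1.8, 1.1]
gripper_width: 0.0576
grip_force: 46.1
```

{"api": "servo_tool", "payload": {
  "series": [
    {"delta_pos":[0,0,0],"turn":[0,0,0]},
    {"delta_pos":[0,0,-0.004],"turn":[0,0,0]},
    {"delta_pos":[0,0,-0.006],"turn":[0,0,0]},
    {"delta_pos":[0,0,0],"turn":[0,0,0]}
  ]
}}

```text
t: 7.45
tcp_pos: [0.4234, 0.299, 0.081]
orientation: [-0.307, 3.126, -0.001]
wrist_force: [4.2, 0.4, -3.3]
gripper_width: 0.0574
grip_force: 46.9
```

```bash
python3 c.py w8
```

```text
7.5 F [ 4.3  0.2 -1.9] w 0.05742861770633209 g 46.88338262960315
disp -0.0131 -0.0002 0.0809
lip 3728 [[-0.034, -0.0448, 0.1242], [-0.0318, -0.0001, 0.1269], [-0.0277, 0.044, 0.1284]]
```

View pics/w8.png

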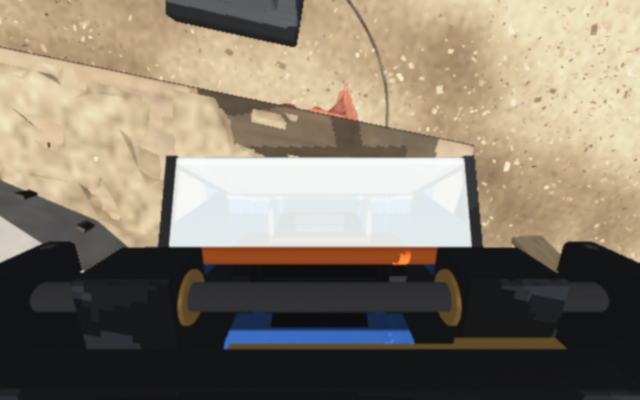

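The fingers hold the pack and the lip is still held back in front of them (orange, row 256). Now lifting.

{"api": "servo_tool", "payload": {
  "series": [
    {"delta_pos":[0,0,-0.01],"turn":[0,0,0]},
    {"delta_pos":[0,0,-0.012],"turn":[0,0,0]},
    {"delta_pos":[0,0,-0.012],"turn":[0,0,0]},
    {"delta_pos":[0,0,-0.012],"turn":[0,0,0]},
    {"delta_pos":[0,0,-0.012],"turn":[0,0,0]}
  ]
}}

```text
t: 8.12
tcp_pos: [0.4235, 0.2993, 0.1399]
orientation: [-0.307, 3.126, 0.0]
wrist_force: [3.2, -0.1, -3.7]
gripper_width: 0.0572
grip_force: 45.0
```

{"api": "servo_tool", "payload": {
  "series": [
    {"delta_pos":[0,0,-0.012],"turn":[0,0,0]},
    {"delta_pos":[0,0,-0.012],"turn":[0,0,0]},
    {"delta_pos":[0,0,-0.015],"turn":[0,0,0]},
    {"delta_pos":[0,0,-0.015],"turn":[0,0,0]},
    {"delta_pos":[0,0,-0.018],"turn":[0,0,0]}
  ]
}}

```text
t: 8.75
tcp_pos: [0.4222, 0.299, 0.2114]
orientation: [0.307, -3.124, 0.001]
wrist_force: [0.2, 0.1, -3.1]
gripper_width: 0.0574
grip_force: 45.0
```

{"api": "servo_tool", "payload": {
  "series": [
    {"delta_pos":[0,0,-0.02],"turn":[0,0,0]},
    {"delta_pos":[0,0,-0.02],"turn":[0,0,0]},
    {"delta_pos":[0,0,0],"turn":[0,0,0]}
  ]
}}

```text
t: 9.12
tcp_pos: [0.4238, 0.2996, 0.2527]
orientation: [-0.307, 3.124, 0.001]
wrist_force: [-0.1, 0.9, -3.1]
gripper_width: 0.0577
grip_force: 45.0
```

```bash
python3 - <<'E'
from h import *
ims={}
for n in("scene","top"):
    im,d=bot.grab_frame(n); ims[n]=(im,d); P=cloud(n,d); 
    for l in("pack","lip"):
        for r in bot.cut_out(l,n)[:2]:
            m=r["mask"]&(d>0); print(n,l,round(r["conf"],2),np.round(r["location"]),np.percentile(P[m],[2,50,98],axis=0).round(3).tolist())
a=ims["scene"][0][60:240,150:390]; cv2.imwrite("pics/lift.png",cv2.resize(a,(800,600),interpolation=cv2.INTER_CUBIC)); s=bot.state(); print(s)
P=cloud("top",ims["top"][1]); np.save("topP.npy",P)
E
```

```text
scene pack 0.59 [246. 132.] [[0.413, 0.262, 0.196], [0.424, 0.282, 0.235], [0.458, 0.329, 0.284]]
scene lip 0.89 [245. 164.] [[0.394, 0.233, 0.016], [0.416, 0.297, 0.099], [0.461, 0.367, 0.122]]
top pack 0.35 [214. 227.] [[0.396, 0.21, -0.0], [0.446, 0.251, 0.099], [0.521, 0.368, 0.113]]
top lip 0.85 [208. 237.] [[0.398, 0.229, 0.012], [0.419, 0.271, 0.101], [0.467, 0.363, 0.117]]
{'t': 9.425, 'joint_positions': array([ 3.86052442e-01,  4.34964042e-02,  1.73554363e+00,  4.01747840e-05,
        1.36461394e+00, -1.38056267e+00]), 'qvel': array([ 0.00024275,  0.00186132, -0.0070869 , -0.00179661, -0.00139542,
       -0.00143929]), 'joint_efforts': array([ 2.16113945e-02, -3.79892457e+01, -3.56246746e+01, -4.38200310e-03,
        5.77289890e-02, -1.33248836e-04]), 'tcp_pos': array([0.42265788, 0.29896012, 0.24969069]), 'orientation': array([ 3.06893018e-01, -3.12456979e+00,  8.60370321e-04]), 'wrist_force': array([ 0.08742484, -0.07961485, -3.09790168]), 'ft_torque': array([0.08724668, 0.05180728, 0.03110229]), 'grip_force': 44.99448607675731, 'gripper_width': 0.057544661705647794}
```

View pics/lift.png

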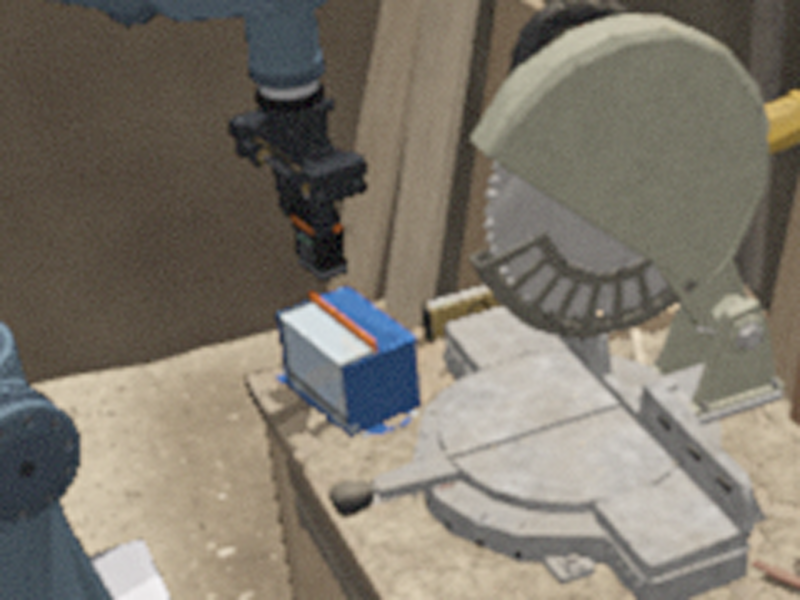

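Pack held upright, about 3.1 N heavier. The flap has sprung shut: its orange lip is back beside the roof at (345,320).

```bash
cat >> h.py <<'E'
def rows(wps):
    "wps: (xyz,phi,n) -> per-row tool shifts along axes at row start, turn about z"
    p,T=tool(); phi=np.arctan2(T[1,1],T[0,1])
    for xyz,ph,n in wps:
        d=(np.array(xyz)-p)/n; dp=(ph-phi+np.pi)%(2*np.pi)-np.pi; dp/=n; print("--")
        for i in range(n):
            y=np.array([np.cos(phi),np.sin(phi),0]); x=np.array([-y[1]*1.0,y[0],0])
            print([round(float(d@x),3),round(float(d@y),3),round(float(-d[2]),3)],round(float(-np.degrees(dp)),2)); phi+=dp
        p=np.array(xyz)
E
python3 - <<'E'
from h import *
P=np.load("topP.npy")
for b,(x0,x1,y0,y1) in {"patch":(.36,.48,-.22,-.10)}.items():
    m=(P[...,0]>x0)&(P[...,0]<x1)&(P[...,1]>y0)&(P[...,1]<y1); print(b,m.sum(),np.percentile(P[m][:,2],[0,5,50,95,100]).round(4))
rows([((.27,.185,.25),1.768,5),((.325,.04,.25),1.58,4),((.31,-.115,.25),1.41,4),((.407,-.158,.20),1.41,4)])
E
```

```text
patch 1220 [-7.355e-01 -5.700e-03  4.000e-04  5.800e-03  1.080e-02]
--
[0.034, -0.016, -0.0] -0.02
[0.034, -0.016, -0.0] -0.02
[0.034, -0.016, -0.0] -0.02
[0.034, -0.016, -0.0] -0.02
[0.034, -0.016, -0.0] -0.02
--
[-0.006, -0.038, -0.0] 2.69
[-0.008, -0.038, -0.0] 2.69
[-0.01, -0.037, -0.0] 2.69
[-0.012, -0.037, -0.0] 2.69
--
[0.004, -0.039, -0.0] 2.44
[0.002, -0.039, -0.0] 2.44
[0.001, -0.039, -0.0] 2.44
[-0.001, -0.039, -0.0] 2.44
--
[-0.026, -0.007, 0.012] -0.0
[-0.026, -0.007, 0.012] -0.0
[-0.026, -0.007, 0.012] -0.0
[-0.026, -0.007, 0.012] -0.0
```

{"api": "servo_tool", "payload": {
  "series": [
    {"delta_pos":[0.02,-0.01,0],"turn":[0,0,0]},
    {"delta_pos":[0.035,-0.016,0],"turn":[0,0,0]},
    {"delta_pos":[0.04,-0.018,0],"turn":[0,0,0]},
    {"delta_pos":[0.04,-0.018,0],"turn":[0,0,0]},
    {"delta_pos":[0.035,-0.018,0],"turn":[0,0,0]}
  ]
}}

```text
t: 10.05
tcp_pos: [0.2705, 0.1869, 0.2501]
orientation: [0.308, -3.125, 0.0]
wrist_force: [-0.5, -0.7, -1.4]
gripper_width: 0.0572
grip_force: 45.0
```

{"api": "servo_tool", "payload": {
  "series": [
    {"delta_pos":[-0.006,-0.038,0],"turn":[0,0,2.7]},
    {"delta_pos":[-0.008,-0.038,0],"turn":[0,0,2.7]},
    {"delta_pos":[-0.01,-0.037,0],"turn":[0,0,2.7]},
    {"delta_pos":[-0.012,-0.037,0],"turn":[0,0,2.7]},
    {"delta_pos":[0.004,-0.039,0],"turn":[0,0,2.4]}
  ]
}}

```text
t: 10.68
tcp_pos: [0.3231, 0.0028, 0.2505]
orientation: [-0.056, -3.141, -0.0]
wrist_force: [-0.2, -0.1, -2.7]
gripper_width: 0.0575
grip_force: 45.0
```

{"api": "servo_tool", "payload": {
  "series": [
    {"delta_pos":[0.002,-0.039,0],"turn":[0,0,2.4]},
    {"delta_pos":[0.001,-0.039,0],"turn":[0,0,2.4]},
    {"delta_pos":[-0.001,-0.039,0],"turn":[0,0,2.4]},
    {"delta_pos":[0,0,0],"turn":[0,0,0]},
    {"delta_pos":[0,0,0],"turn":[0,0,0]}
  ]
}}

```text
t: 11.3
tcp_pos: [0.3117, -0.112, 0.2503]
orientation: [-0.252, -3.131, -0.002]
wrist_force: [0.3, 0.3, -2.0]
gripper_width: 0.0576
grip_force: 45.0
```

```bash
python3 - <<'E'
from h import *
im,d=bot.grab_frame("wrist"); cv2.imwrite("pics/w9.png",im); s=bot.state(); print(s["t"],s["tcp_pos"],s["wrist_force"],s["gripper_width"])
im,d=bot.grab_frame("scene"); P=cloud("scene",d)
for r in bot.cut_out("pack","scene")[:1]:
    m=r["mask"]&(d>0); print(r["conf"],r["location"],np.percentile(P[m],[2,50,98],axis=0).round(3).tolist()); u,v=map(int,r["location"]); cv2.imwrite("pics/s9.png",cv2.resize(im[max(0,v-60):v+60,max(0,u-80):u+80],(640,480)))
it,dt=bot.grab_frame("top"); Q=cloud("top",dt)
for x in np.arange(.34,.48,.01):
    m=(abs(Q[...,0]-x)<.005)&(Q[...,1]<-.1)&(Q[...,1]>-.22)&(dt>0); print(round(x,2),np.percentile(Q[m][:,2],[0,50,100]).round(3) if m.any() else None,end=" ")
rows([((.422,-.158,.20),1.41,4),((.422,-.158,.072),1.41,5)])
E
```

```text
11.35 [ 0.31182792 -0.11166958  0.25037866] [ 0.38552096  0.11120101 -2.62384083] 0.057646481805467574
0.81 [260.8, 202.3] [[0.303, -0.148, 0.076], [0.321, -0.141, 0.224], [0.362, 0.028, 0.268]]
0.34 [0.345 0.595 0.604] 0.35 [-0.011  0.591  0.6  ] 0.36 [-0.005  0.581  0.596] 0.37 [-0.007  0.001  0.592] 0.38 [-0.005 -0.     0.585] 0.39 [-0.007 -0.     0.005] 0.4 [-0.008  0.     0.009] 0.41 [-0.01   0.001  0.008] 0.42 [-0.005  0.001  0.012] 0.43 [-0.006  0.001  0.01 ] 0.44 [-0.005  0.001  0.009] 0.45 [-0.008  0.001  0.009] 0.46 [-0.006  0.001  0.007] 0.47 [-0.007  0.001  0.01 ] --
[-0.029, -0.007, 0.013] 0.04
[-0.029, -0.007, 0.013] 0.04
[-0.029, -0.007, 0.013] 0.04
[-0.029, -0.007, 0.013] 0.04
--
[0.0, 0.0, 0.026] -0.0
[0.0, 0.0, 0.026] -0.0
[0.0, 0.0, 0.026] -0.0
[0.0, 0.0, 0.026] -0.0
[0.0, 0.0, 0.026] -0.0
```

View pics/s9.png

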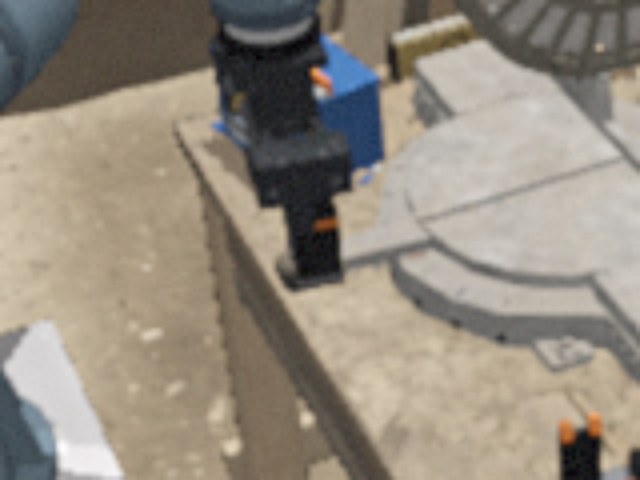

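The pack hangs straight below the gripper at (312,245) in the crop, clear of the saw. Next I move out over the bare bench and lower it.

{"api": "servo_tool", "payload": {
  "series": [
    {"delta_pos":[-0.029,-0.007,0.013],"turn":[0,0,0]},
    {"delta_pos":[-0.029,-0.007,0.013],"turn":[0,0,0]},
    {"delta_pos":[-0.029,-0.007,0.013],"turn":[0,0,0]},
    {"delta_pos":[-0.029,-0.007,0.013],"turn":[0,0,0]},
    {"delta_pos":[0,0,0.03],"turn":[0,0,0]}
  ]
}}

```text
t: 12.12
tcp_pos: [0.4248, -0.1592, 0.1693]
orientation: [0.248, 3.128, -0.003]
wrist_force: [0.3, -0.1, -4.0]
gripper_width: 0.0576
grip_force: 45.0
```

{"api": "servo_tool", "payload": {
  "series": [
    {"delta_pos":[0,0,0.04],"turn":[0,0,0]},
    {"delta_pos":[0,0,0.03],"turn":[0,0,0]},
    {"delta_pos":[0,0,0.018],"turn":[0,0,0]},
    {"delta_pos":[0,0,0.008],"turn":[0,0,0]},
    {"delta_pos":[0,0,0],"turn":[0,0,0]}
  ]
}}

```text
t: 12.75
tcp_pos: [0.4221, -0.1582, 0.0727]
orientation: [-0.25, -3.131, -0.001]
wrist_force: [0.9, -0.1, -2.1]
gripper_width: 0.0573
grip_force: 45.0
```

{"api": "servo_tool", "payload": {
  "series": [
    {"delta_pos":[0,0,0.002],"turn":[0,0,0]},
    {"delta_pos":[0,0,0.002],"turn":[0,0,0]},
    {"delta_pos":[0,0,0.002],"turn":[0,0,0]},
    {"delta_pos":[0,0,0],"turn":[0,0,0]}
  ]
}}

```text
t: 13.25
tcp_pos: [0.4219, -0.1587, 0.0667]
orientation: [-0.252, -3.131, -0.0]
wrist_force: [1.0, -0.2, -1.9]
gripper_width: 0.0578
grip_force: 45.0
```

{"api": "servo_tool", "payload": {
  "series": [
    {"delta_pos":[0,0,0.001],"turn":[0,0,0]},
    {"delta_pos":[0,0,0.001],"turn":[0,0,0]},
    {"delta_pos":[0,0,0.001],"turn":[0,0,0]},
    {"delta_pos":[0,0,0],"turn":[0,0,0]}
  ]
}}

```text
t: 13.75
tcp_pos: [0.4219, -0.1586, 0.0636]
orientation: [-0.251, -3.131, -0.0]
wrist_force: [0.4, -0.4, -2.9]
gripper_width: 0.0574
grip_force: 45.0
```

{"api": "servo_tool", "payload": {
  "series": [
    {"delta_pos":[0,0,0.001],"turn":[0,0,0]},
    {"delta_pos":[0,0,0.001],"turn":[0,0,0]},
    {"delta_pos":[0,0,0],"turn":[0,0,0]}
  ]
}}

```text
t: 14.12
tcp_pos: [0.4223, -0.1587, 0.063]
orientation: [0.251, 3.132, -0.0]
wrist_force: [-4.4, 3.6, 12.2]
gripper_width: 0.0577
grip_force: 45.0
```

{"api": "servo_tool", "payload": {
  "series": [
    {"delta_pos":[0,0,-0.0005],"turn":[0,0,0]},
    {"delta_pos":[0,0,0],"turn":[0,0,0]}
  ]
}}

```text
t: 14.38
tcp_pos: [0.4222, -0.1587, 0.063]
orientation: [0.251, 3.131, -0.0]
wrist_force: [-3.4, 3.1, 7.5]
gripper_width: 0.0575
grip_force: 45.0
```

{"api": "servo_tool", "payload": {
  "series": [
    {"delta_pos":[0,0,0],"turn":[0,0,0]},
    {"delta_pos":[0,0,0],"turn":[0,0,0]},
    {"delta_pos":[0,0,0],"turn":[0,0,0]},
    {"delta_pos":[0,0,0],"turn":[0,0,0]}
  ],
  "hand": -1
}}

```text
t: 14.88
tcp_pos: [0.422, -0.1587, 0.0622]
orientation: [-0.251, -3.131, -0.0]
wrist_force: [-1.0, 0.3, -0.3]
gripper_width: 0.0883
grip_force: 0.0
```

{"api": "servo_tool", "payload": {
  "series": [
    {"delta_pos":[0,0,-0.02],"turn":[0,0,0]},
    {"delta_pos":[0,0,-0.04],"turn":[0,0,0]},
    {"delta_pos":[0,0,-0.05],"turn":[0,0,0]},
    {"delta_pos":[0,0,-0.05],"turn":[0,0,0]},
    {"delta_pos":[0,0,-0.04],"turn":[0,0,0]}
  ]
}}

```text
t: 15.5
tcp_pos: [0.4222, -0.1588, 0.2644]
orientation: [0.251, 3.13, -0.001]
wrist_force: [0.1, -0.8, 0.1]
gripper_width: 0.0884
grip_force: 0.0
```

{"api": "servo_tool", "payload": {
  "series": [
    {"delta_pos":[0,0,0],"turn":[0,0,0]},
    {"delta_pos":[0,0,0],"turn":[0,0,0]},
    {"delta_pos":[0,0,0],"turn":[0,0,0]}
  ]
}}

```text
t: 15.88
tcp_pos: [0.4212, -0.1582, 0.2605]
orientation: [-0.251, -3.129, -0.002]
wrist_force: [0.6, -0.8, 0.0]
gripper_width: 0.0882
grip_force: 0.0
```

```bash
python3 - <<'E'
from h import *
im,d=bot.grab_frame("wrist"); cv2.imwrite("pics/w10.png",im); P=cloud("wrist",d); np.save("P10.npy",P); s=bot.state(); print(s["t"],s["tcp_pos"],s["joint_positions"].round(3))
for l in("pack","charger"):
    for r in bot.cut_out(l,"wrist")[:2]:
        m=r["mask"]&(d>0); print(l,r["conf"],r["location"],m.sum(),np.percentile(P[m],[2,50,98],axis=0).round(3).tolist())
for z0,z1 in((.085,.095),):
    m=(P[...,2]>z0)&(P[...,2]<z1)&(abs(P[...,0]-.43)<.06)&(abs(P[...,1]+.16)<.06)&(d>0); print("top",m.sum(),np.median(P[m][:,2]),cv2.minAreaRect(P[m][:,:2].astype(np.float32)*1000))
E
```

```text
15.925 [ 0.42129577 -0.15821856  0.26064954] [-0.624 -0.128  1.878 -0.     1.394 -2.035]
pack 0.66 [315.9, 184.6] 1719 [[0.414, -0.188, 0.012], [0.427, -0.16, 0.088], [0.451, -0.133, 0.092]]
top 971 0.09000510910375681 ((434.7048034667969, -161.4917755126953), (57.382659912109375, 25.03553581237793), 80.62156677246094)
```

View pics/w10.png

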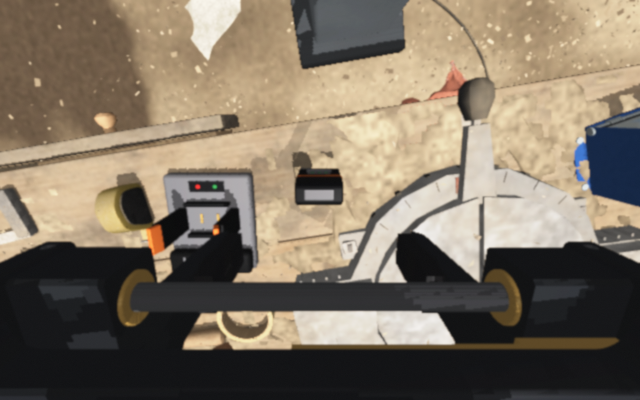

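The pack stands upright on bare bench at (318,187). The charger is at (208,215) with orange cheek tops at (155,237) and (218,231), and the tape measure is at (122,205). I'll turn 90° for the broad-face grasp and look at the charger on the way.

{"api": "servo_tool", "payload": {
  "series": [
    {"delta_pos":[0,0,-0.005],"turn":[0,0,10]},
    {"delta_pos":[0,0,-0.005],"turn":[0,0,10]},
    {"delta_pos":[0,0,-0.005],"turn":[0,0,10]},
    {"delta_pos":[0,0,-0.005],"turn":[0,0,10]},
    {"delta_pos":[0,0,-0.005],"turn":[0,0,10]}
  ]
}}

```text
t: 16.65
tcp_pos: [0.4218, -0.1586, 0.2868]
orientation: [-1.559, -2.726, -0.0]
wrist_force: [-0.5, 1.2, -0.3]
gripper_width: 0.0881
grip_force: 0.0
```

{"api": "servo_tool", "payload": {
  "series": [
    {"delta_pos":[0,0,-0.005],"turn":[0,0,10]},
    {"delta_pos":[0,0,0],"turn":[0,0,10]},
    {"delta_pos":[0,0,0],"turn":[0,0,10]},
    {"delta_pos":[0,0,0],"turn":[0,0,10]},
    {"delta_pos":[-0.041,0.016,0],"turn":[0,0,0]}
  ]
}}

```text
t: 17.27
tcp_pos: [0.4313, -0.2004, 0.292]
orientation: [-2.391, -2.037, -0.001]
wrist_force: [1.0, 0.6, -0.2]
gripper_width: 0.0882
grip_force: 0.0
```

{"api": "servo_tool", "payload": {
  "series": [
    {"delta_pos":[-0.041,0.016,0],"turn":[0,0,0]},
    {"delta_pos":[-0.041,0.016,0],"turn":[0,0,0]},
    {"delta_pos":[-0.041,0.016,0],"turn":[0,0,0]},
    {"delta_pos":[0,0,0],"turn":[0,0,0]},
    {"delta_pos":[0,0,0],"turn":[0,0,0]}
  ]
}}

```text
t: 17.9
tcp_pos: [0.4587, -0.3301, 0.2914]
orientation: [-2.391, -2.035, -0.0]
wrist_force: [0.7, 0.7, 0.3]
gripper_width: 0.0878
grip_force: 0.0
```

```bash
python3 - <<'E'
from h import *
im,d=bot.grab_frame("wrist"); cv2.imwrite("pics/w11.png",im); P=cloud("wrist",d); np.save("P11.npy",P); s=bot.state(); print(s["t"],s["tcp_pos"],s["orientation"],s["joint_positions"].round(3),abs(s["qvel"]).max())
o=orange(im)&(d>0)&(P[...,2]>.06); n,l,st,ce=cv2.connectedComponentsWithStats(o.astype(np.uint8))
for k in range(1,n):
    if st[k,4]>15: q=P[l==k]; print(st[k],np.percentile(q,[2,50,98],axis=0).round(4).tolist())
E
```

```text
17.95 [ 0.45880653 -0.32970405  0.29172698] [-2.39054378e+00 -2.03634158e+00 -3.10732900e-04] [-0.833  0.119  1.569  0.     1.454 -0.674] 0.013948855485639509
[308 141  10   8  59] [[0.4528, -0.2921, 0.0918], [0.4574, -0.2868, 0.1049], [0.4624, -0.2825, 0.1074]]
[328 141   8   8  60] [[0.476, -0.2958, 0.0954], [0.4805, -0.2903, 0.1056], [0.4845, -0.2862, 0.1073]]
[309 199  26  10 241] [[0.4424, -0.3674, 0.0937], [0.4581, -0.3614, 0.1035], [0.4723, -0.3569, 0.1075]]
```

View pics/w11.png

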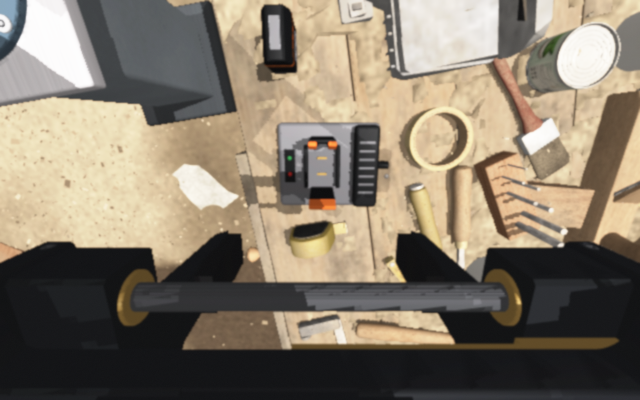

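Charger at (325,165): the +y cheek's split orange tops are at (313,145) and (332,145), with the groove between them. The −y cheek's orange is at (322,204), the pack at (278,40), and the tape measure at (315,238). I'll take a second, closer view.

{"api": "servo_tool", "payload": {
  "series": [
    {"delta_pos":[-0.03,0.002,0.02],"turn":[0,0,0]},
    {"delta_pos":[-0.03,0.002,0.02],"turn":[0,0,0]},
    {"delta_pos":[0,0,0],"turn":[0,0,0]},
    {"delta_pos":[0,0,0],"turn":[0,0,0]},
    {"delta_pos":[0,0,0],"turn":[0,0,0]}
  ]
}}

```text
t: 18.58
tcp_pos: [0.454, -0.3897, 0.2534]
orientation: [2.39, 2.037, 0.0]
wrist_force: [0.1, 0.5, 0.3]
gripper_width: 0.088
grip_force: 0.0
```

```bash
cat > ch.py <<'E'
from h import *
def ana(im,P,ok):
    o=orange(im)&ok&(P[...,2]>.06); n,l,st,ce=cv2.connectedComponentsWithStats(o.astype(np.uint8))
    for k in range(1,n):
        if st[k,4]>15: 
            q=P[l==k]; t=q[q[:,2]>np.percentile(q[:,2],60)]; print(st[k],"top",t.mean(0).round(4),np.percentile(q[:,2],[2,98]).round(4))
    g=ok&(abs(P[...,2]-.022)<.005)&(P[...,0]>.37)&(P[...,0]<.58)&(P[...,1]<-.24)&(P[...,1]>-.42)
    n,l,st,ce=cv2.connectedComponentsWithStats(g.astype(np.uint8)); k=1+np.argmax(st[1:,4]); q=P[g&np.isin(l,[i for i in range(1,n) if st[i,4]>60])]
    print("base z",np.median(q[:,2]),cv2.minAreaRect(q[:,:2].astype(np.float32)*1000))
    C=np.array([.4634,-.325]); 
    for a in(-.155,):
        e=np.array([np.cos(a),np.sin(a)]); f=np.array([-e[1],e[0]])
        D=np.stack([(P[...,:2]-C)@e,(P[...,:2]-C)@f],-1)
        for z0,z1 in((.1035,.109),(.06,.095)):
            for sgn in(1,-1):
                m=ok&(P[...,2]>z0)&(P[...,2]<z1)&(abs(D[...,0])<.03)&(sgn*D[...,1]>.02)&(sgn*D[...,1]<.06)
                if m.sum()>5: print(z0,sgn,m.sum(),"y pct",np.percentile(D[m][:,1],[2,50,98]).round(4),"x",np.percentile(D[m][:,0],[2,50,98]).round(4))
        m=ok&(P[...,2]>.015)&(P[...,2]<.03)&(abs(D[...,1])<.06)
        for nm,b in(("front",D[...,0]<-.04),):
            q=D[m&b]; print("base front x",np.percentile(q[:,0],[1,2]),"y",np.percentile(q[:,1],[1,99]))
        m=ok&(abs(P[...,2]-.041)<.004)&(D[...,0]>.04)&(D[...,0]<.09)&(abs(D[...,1])<.07); q=D[m]; print("housing x",np.percentile(q[:,0],[2,98]).round(4),"y",np.percentile(q[:,1],[2,98]).round(4))
E
python3 - <<'E'
from ch import *
P=np.load("P11.npy"); ana(cv2.imread("pics/w11.png"),P,np.isfinite(P[...,0]))
im,d=bot.grab_frame("wrist"); cv2.imwrite("pics/w12.png",im); P=cloud("wrist",d); np.save("P12.npy",P); s=bot.state(); print("----",s["t"],s["tcp_pos"],abs(s["qvel"]).max()); ana(im,P,d>0)
E
```

```text
[308 141  10   8  59] top [ 0.4571 -0.2853  0.1062] [0.0918 0.1074]
[328 141   8   8  60] top [ 0.4801 -0.2896  0.1066] [0.0954 0.1073]
[309 199  26  10 243] top [ 0.457  -0.3616  0.113 ] [0.0937 0.1076]
base z 0.02239112312192129 ((471.27215576171875, -327.09490966796875), (124.71935272216797, 147.5159912109375), 80.8608169555664)
0.1035 1 93 y pct [0.0349 0.0375 0.0409] x [-0.0165 -0.0082  0.0153]
0.1035 -1 128 y pct [-0.0419 -0.0388 -0.0366] x [-0.0176 -0.0014  0.0149]
0.06 1 147 y pct [0.0332 0.0421 0.043 ] x [-0.0162  0.0001  0.0149]
0.06 -1 191 y pct [-0.0337 -0.0327 -0.0323] x [-0.0169 -0.0012  0.0152]
base front x [-0.06539204 -0.06509845] y [-0.05814084  0.05896951]
housing x [0.0464 0.0794] y [-0.0564  0.056 ]
---- 18.625 [ 0.45399188 -0.38990129  0.25339817] 0.003649910870217851
[301  83  11  11 105] top [ 0.4571 -0.2868  0.106 ] [0.0921 0.1073]
[324  83  10  12 106] top [ 0.4804 -0.2904  0.106 ] [0.0909 0.107 ]
[302 156  31  11 336] top [ 0.4562 -0.3646  0.1058] [0.0933 0.1068]
base z 0.021995342332703005 ((455.8206787109375, -324.58978271484375), (125.44554901123047, 117.12721252441406), 79.93946838378906)
0.1035 1 136 y pct [0.0342 0.0372 0.0401] x [-0.0172  0.0065  0.0157]
0.1035 -1 187 y pct [-0.0431 -0.0406 -0.0376] x [-0.0171 -0.0008  0.0151]
0.06 1 198 y pct [0.0298 0.0364 0.0417] x [-0.0157 -0.0005  0.0151]
0.06 -1 141 y pct [-0.0342 -0.0332 -0.033 ] x [-0.0165 -0.001   0.0145]
base front x [-0.06546791 -0.06498685] y [-0.05815198  0.0584852 ]
housing x [0.0464 0.079 ] y [-0.0578  0.0542]
```

```bash
python3 - <<'E'
from h import *
p,T=tool(); print(np.arctan2(T[1,1],T[0,1])); plan([.435,-.1608,.2],-.161)
P=np.load("P12.npy"); C=np.array([.4627,-.3262]); a=-.16; e=np.array([np.cos(a),np.sin(a)]); f=np.array([-e[1],e[0]]); D=np.stack([(P[...,:2]-C)@e,(P[...,:2]-C)@f],-1); z=P[...,2]
def fit(m,i,nm): c=np.polyfit(D[m][:,1-i],D[m][:,i],1); print(nm,m.sum(),c.round(4))
fit((z>.05)&(z<.09)&(abs(D[...,0])<.014)&(abs(D[...,1]+.032)<.004),1,"-y inner face slope")
fit((z>.1)&(abs(D[...,0])<.02)&(abs(D[...,1]+.039)<.006),1,"-y top")
m=(abs(z-.041)<.003)&(D[...,0]>.04)&(D[...,0]<.054)&(abs(D[...,1])<.05); fit(m,0,"housing front")
E
```

```text
-0.15895500617409625
delta [ 0.2233 -0.0551  0.0531] turn [0.08 0.06 0.12] delta after [ 0.2231 -0.0555  0.0534]
-y inner face slope 103 [-0.0024 -0.0318]
-y top 14727 [ 0.0028 -0.0408]
housing front 512 [-0.0004  0.0503]
```

{"api": "servo_tool", "payload": {
  "series": [
    {"delta_pos":[0.035,-0.009,0],"turn":[0,0,0.1]},
    {"delta_pos":[0.05,-0.0125,0],"turn":[0,0,0]},
    {"delta_pos":[0.055,-0.0135,0],"turn":[0,0,0]},
    {"delta_pos":[0.05,-0.0125,0],"turn":[0,0,0]},
    {"delta_pos":[0.033,-0.008,0.02],"turn":[0,0,0]}
  ]
}}

```text
t: 19.25
tcp_pos: [0.4353, -0.1598, 0.2342]
orientation: [2.388, 2.034, 0.002]
wrist_force: [0.5, 0.4, -1.0]
gripper_width: 0.0883
grip_force: 0.0
```

{"api": "servo_tool", "payload": {
  "series": [
    {"delta_pos":[0,0,0.033],"turn":[0,0,0]},
    {"delta_pos":[0,0,0.02],"turn":[0,0,0]},
    {"delta_pos":[0,0,0],"turn":[0,0,0]},
    {"delta_pos":[0,0,0],"turn":[0,0,0]}
  ]
}}

```text
t: 19.75
tcp_pos: [0.4351, -0.1619, 0.1804]
orientation: [2.392, 2.034, 0.001]
wrist_force: [0.4, 0.5, 1.0]
gripper_width: 0.0881
grip_force: 0.0
```

```bash
python3 - <<'E'
from h import *
im,d=bot.grab_frame("wrist"); P=cloud("wrist",d); s=bot.state(); print(s["t"],s["tcp_pos"],abs(s["qvel"]).max()); plan([.435,-.1608,.042],-.161)
m=(abs(P[...,2]-.09)<.004)&(abs(P[...,0]-.43)<.05)&(abs(P[...,1]+.16)<.05)&(d>0); print("top",m.sum(),np.median(P[m][:,2]),cv2.minAreaRect(P[m][:,:2].astype(np.float32)*1000))
E
```

```text
19.8 [ 0.43524663 -0.16205666  0.18060819] 0.003456000522684555
delta [ 0.0013 -0.0007  0.1386] turn [ 0.12  0.06 -0.05] delta after [ 0.0012 -0.0004  0.1386]
top 1627 0.09013012911673166 ((435.552978515625, -160.29969787597656), (57.83552551269531, 24.312610626220703), 80.07569885253906)
```

{"api": "servo_tool", "payload": {
  "series": [
    {"delta_pos":[0.001,0,0.03],"turn":[0,0,0.3]},
    {"delta_pos":[0,0,0.035],"turn":[0,0,0]},
    {"delta_pos":[0,0,0.035],"turn":[0,0,0]},
    {"delta_pos":[0,0,0.025],"turn":[0,0,0]},
    {"delta_pos":[0,0,0.015],"turn":[0,0,0]}
  ]
}}

```text
t: 20.42
tcp_pos: [0.435, -0.1609, 0.0389]
orientation: [2.399, 2.028, 0.0]
wrist_force: [0.1, -0.5, 0.9]
gripper_width: 0.0884
grip_force: 0.0
```

{"api": "servo_tool", "payload": {
  "series": [
    {"delta_pos":[0,0,0],"turn":[0,0,0]},
    {"delta_pos":[0,0,0],"turn":[0,0,0]},
    {"delta_pos":[0,0,0],"turn":[0,0,0]}
  ]
}}

```text
t: 20.8
tcp_pos: [0.4355, -0.1612, 0.0403]
orientation: [2.397, 2.027, 0.001]
wrist_force: [-0.1, -0.5, 0.3]
gripper_width: 0.0879
grip_force: 0.0
```

{"api": "servo_tool", "payload": {
  "series": [
    {"delta_pos":[0,0,0],"turn":[0,0,0]},
    {"delta_pos":[0,0,0],"turn":[0,0,0]},
    {"delta_pos":[0,0,0],"turn":[0,0,0]},
    {"delta_pos":[0,0,0],"turn":[0,0,0]},
    {"delta_pos":[0,0,0],"turn":[0,0,0]}
  ],
  "hand": 1,
  "squeeze": 30
}}

```text
t: 21.42
tcp_pos: [0.4347, -0.1606, 0.0392]
orientation: [-2.399, -2.028, 0.0]
wrist_force: [0.1, 0.4, -0.2]
gripper_width: 0.04
grip_force: 0.0
```

{"api": "servo_tool", "payload": {
  "series": [
    {"delta_pos":[0,0,0],"turn":[0,0,0]},
    {"delta_pos":[0,0,0],"turn":[0,0,0]},
    {"delta_pos":[0,0,0],"turn":[0,0,0]}
  ]
}}

```text
t: 21.8
tcp_pos: [0.4348, -0.1607, 0.0392]
orientation: [2.399, 2.028, 0.0]
wrist_force: [1.0, -0.4, -1.0]
gripper_width: 0.0354
grip_force: 30.0
```

{"api": "servo_tool", "payload": {
  "series": [
    {"delta_pos":[0,0,-0.01],"turn":[0,0,0]},
    {"delta_pos":[0,0,-0.03],"turn":[0,0,0]},
    {"delta_pos":[0,0,-0.04],"turn":[0,0,0]},
    {"delta_pos":[0,0,-0.04],"turn":[0,0,0]},
    {"delta_pos":[0,0,-0.02],"turn":[0,0,0]}
  ]
}}

```text
t: 22.42
tcp_pos: [0.4352, -0.161, 0.182]
orientation: [2.397, 2.026, 0.001]
wrist_force: [-0.4, 0.4, -2.6]
gripper_width: 0.0355
grip_force: 30.0
```

{"api": "servo_tool", "payload": {
  "series": [
    {"delta_pos":[0,0,0],"turn":[0,0,0]},
    {"delta_pos":[0,0,0],"turn":[0,0,0]}
  ]
}}

```text
t: 22.68
tcp_pos: [0.4339, -0.1602, 0.1783]
orientation: [-2.398, -2.027, 0.001]
wrist_force: [0.2, -0.4, -3.5]
gripper_width: 0.0361
grip_force: 30.0
```

```bash
python3 - <<'E'
from h import *
im,d=bot.grab_frame("wrist"); P=cloud("wrist",d); s=bot.state(); p,T=tool(s); print(s["t"],p,np.arctan2(T[1,1],T[0,1]),s["gripper_width"],s["wrist_force"]); plan([.4627,-.3262,.175],-.16)
cv2.imwrite("pics/w13.png",im)
D=(P-p)@T; m=(d>0)&(abs(D[...,2]+.051)<.006)&(abs(D[...,0])<.05)&(abs(D[...,1])<.015); print(m.sum()); 
if m.sum()>20: q=D[m]; print(np.percentile(q,[1,50,99],axis=0).round(4).tolist(),cv2.minAreaRect(q[:,:2].astype(np.float32)*1000))
E
```

```text
22.725 [ 0.43377409 -0.16003544  0.17789927] -0.16718491350874487 0.03559990464294841 [-0.26474319 -0.57562451 -2.67675331]
delta [-0.159   0.0562  0.0026] turn [-0.13 -0.06 -0.41] delta after [-0.1594  0.055   0.0029]
5140
[[-0.02, -0.0125, -0.0524], [0.0144, -0.0001, -0.0508], [0.0293, 0.0122, -0.0453]] ((2.6440086364746094, -0.22597122192382812), (26.10492706298828, 54.322200775146484), 89.6585922241211)
```

{"api": "servo_tool", "payload": {
  "series": [
    {"delta_pos":[-0.03,0.01,0],"turn":[0,0,-0.4]},
    {"delta_pos":[-0.04,0.014,0],"turn":[0,0,0]},
    {"delta_pos":[-0.045,0.016,0],"turn":[0,0,0]},
    {"delta_pos":[-0.03,0.01,0],"turn":[0,0,0]},
    {"delta_pos":[-0.0145,0.005,0],"turn":[0,0,0]}
  ]
}}

```text
t: 23.35
tcp_pos: [0.4626, -0.3278, 0.1775]
orientation: [-2.391, -2.033, 0.0]
wrist_force: [-0.6, -0.2, -2.3]
gripper_width: 0.0356
grip_force: 30.0
```

{"api": "servo_tool", "payload": {
  "series": [
    {"delta_pos":[0,0,0],"turn":[0,0,0]},
    {"delta_pos":[0,0,0],"turn":[0,0,0]},
    {"delta_pos":[0,0,0],"turn":[0,0,0]}
  ]
}}

```text
t: 23.72
tcp_pos: [0.4633, -0.3257, 0.1792]
orientation: [-2.391, -2.038, -0.0]
wrist_force: [-0.0, -0.6, -2.9]
gripper_width: 0.0358
grip_force: 30.0
```

```bash
python3 - <<'E'
from ch import *
im,d=bot.grab_frame("wrist"); P=cloud("wrist",d); s=bot.state(); p,T=tool(s); print(s["t"],p,np.arctan2(T[1,1],T[0,1])); plan([.4627,-.3262,.15],-.16)
cv2.imwrite("pics/w14.png",im); ana(im,P,d>0)
E
```

```text
23.775 [ 0.46336608 -0.32590346  0.17933461] -0.15914827765327183
delta [-0.0004 -0.0006  0.0293] turn [-0.   -0.01  0.05] delta after [-0.0004 -0.0006  0.0293]
[297 158  14  10  81] top [ 0.4558 -0.2858  0.1056] [0.0813 0.1067]
[327 158  13  11  94] top [ 0.4805 -0.2904  0.1061] [0.0962 0.107 ]
[281 210  76   7 364] top [ 0.4684 -0.297   0.2055] [0.2    0.2065]
base z 0.022251548844906155 ((472.28961181640625, -325.0973815917969), (118.85206604003906, 148.29371643066406), 80.88105010986328)
0.1035 1 196 y pct [0.0347 0.0374 0.0403] x [-0.0169  0.0069  0.0163]
0.06 1 380 y pct [0.0303 0.0411 0.0424] x [-0.0159 -0.0003  0.015 ]
base front x [-0.06516739 -0.0647134 ] y [-0.05485191  0.05896479]
housing x [0.0465 0.0792] y [-0.0529  0.0552]
```

View pics/w14.png

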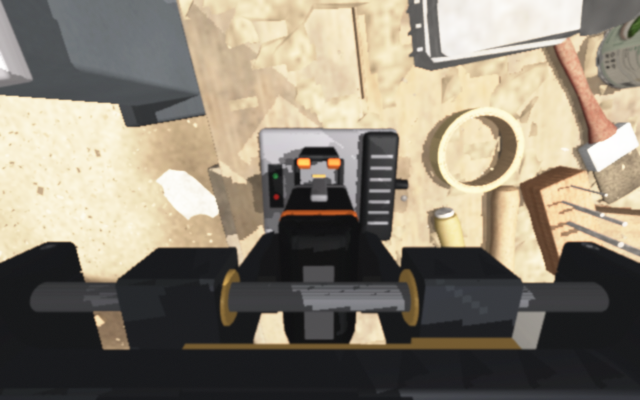

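The pack hangs over the charger, with its grey rib at (320,185) in line with the groove between the orange tops at (304,162) and (334,162). Lowering gently.

{"api": "servo_tool", "payload": {
  "series": [
    {"delta_pos":[-0.0005,-0.0005,0.01],"turn":[0,0,0]},
    {"delta_pos":[0,0,0.01],"turn":[0,0,0]},
    {"delta_pos":[0,0,0.008],"turn":[0,0,0]},
    {"delta_pos":[0,0,0.005],"turn":[0,0,0]},
    {"delta_pos":[0,0,0.005],"turn":[0,0,0]}
  ]
}}

```text
t: 24.4
tcp_pos: [0.4627, -0.3274, 0.1409]
orientation: [-2.392, -2.036, 0.0]
wrist_force: [0.1, 0.5, -3.0]
gripper_width: 0.0359
grip_force: 30.0
```

{"api": "servo_tool", "payload": {
  "series": [
    {"delta_pos":[0,0,0.004],"turn":[0,0,0]},
    {"delta_pos":[0,0,0.004],"turn":[0,0,0]},
    {"delta_pos":[0,0,0.004],"turn":[0,0,0]},
    {"delta_pos":[0,0,0.003],"turn":[0,0,0]},
    {"delta_pos":[0,0,0],"turn":[0,0,0]}
  ]
}}

```text
t: 25.02
tcp_pos: [0.4626, -0.3272, 0.126]
orientation: [-2.392, -2.036, 0.0]
wrist_force: [0.6, -0.3, -1.9]
gripper_width: 0.0358
grip_force: 30.0
```

{"api": "servo_tool", "payload": {
  "series": [
    {"delta_pos":[0.0005,0,0.006],"turn":[0,0,0]},
    {"delta_pos":[0,0,0.006],"turn":[0,0,0]},
    {"delta_pos":[0,0,0.006],"turn":[0,0,0]},
    {"delta_pos":[0,0,0.006],"turn":[0,0,0]},
    {"delta_pos":[0,0,0],"turn":[0,0,0]}
  ]
}}

```text
t: 25.65
tcp_pos: [0.4625, -0.3265, 0.1015]
orientation: [-2.391, -2.036, 0.0]
wrist_force: [-0.3, 0.4, -3.0]
gripper_width: 0.0359
grip_force: 30.0
```

{"api": "servo_tool", "payload": {
  "series": [
    {"delta_pos":[0,0,0.006],"turn":[0,0,0]},
    {"delta_pos":[0,0,0.006],"turn":[0,0,0]},
    {"delta_pos":[0,0,0.006],"turn":[0,0,0]},
    {"delta_pos":[0,0,0],"turn":[0,0,0]}
  ]
}}

```text
t: 26.15
tcp_pos: [0.4624, -0.3264, 0.0834]
orientation: [-2.391, -2.036, 0.0]
wrist_force: [0.6, 0.2, -2.2]
gripper_width: 0.0357
grip_force: 30.0
```

{"api": "servo_tool", "payload": {
  "series": [
    {"delta_pos":[0,0,0.004],"turn":[0,0,0]},
    {"delta_pos":[0,0,0.004],"turn":[0,0,0]},
    {"delta_pos":[0,0,0.003],"turn":[0,0,0]},
    {"delta_pos":[0,0,0.003],"turn":[0,0,0]},
    {"delta_pos":[0,0,0],"turn":[0,0,0]}
  ]
}}

```text
t: 26.78
tcp_pos: [0.4626, -0.3267, 0.0699]
orientation: [-2.392, -2.036, 0.0]
wrist_force: [-0.4, 0.1, -2.7]
gripper_width: 0.0359
grip_force: 30.0
```

{"api": "servo_tool", "payload": {
  "series": [
    {"delta_pos":[0,0,0.002],"turn":[0,0,0]},
    {"delta_pos":[0,0,0.002],"turn":[0,0,0]},
    {"delta_pos":[0,0,0.002],"turn":[0,0,0]},
    {"delta_pos":[0,0,0],"turn":[0,0,0]}
  ]
}}

```text
t: 27.28
tcp_pos: [0.4627, -0.3267, 0.064]
orientation: [-2.392, -2.036, 0.0]
wrist_force: [-0.2, -0.2, -2.4]
gripper_width: 0.0355
grip_force: 30.0
```

{"api": "servo_tool", "payload": {
  "series": [
    {"delta_pos":[0,0,0.001],"turn":[0,0,0]},
    {"delta_pos":[0,0,0.001],"turn":[0,0,0]},
    {"delta_pos":[0,0,0],"turn":[0,0,0]},
    {"delta_pos":[0,0,0],"turn":[0,0,0]}
  ]
}}

```text
t: 27.78
tcp_pos: [0.4628, -0.3268, 0.0622]
orientation: [-2.392, -2.037, 0.0]
wrist_force: [1.3, -0.8, -2.4]
gripper_width: 0.0354
grip_force: 30.0
```

{"api": "servo_tool", "payload": {
  "series": [
    {"delta_pos":[0,0,0.001],"turn":[0,0,0]},
    {"delta_pos":[0,0,0],"turn":[0,0,0]},
    {"delta_pos":[0,0,0],"turn":[0,0,0]}
  ]
}}

```text
t: 28.15
tcp_pos: [0.4628, -0.3269, 0.0612]
orientation: [2.392, 2.037, -0.0]
wrist_force: [-0.1, -0.7, -2.2]
gripper_width: 0.0357
grip_force: 30.0
```

{"api": "servo_tool", "payload": {
  "series": [
    {"delta_pos":[0,0,0.001],"turn":[0,0,0]},
    {"delta_pos":[0,0,0],"turn":[0,0,0]},
    {"delta_pos":[0,0,0],"turn":[0,0,0]}
  ]
}}

```text
t: 28.52
tcp_pos: [0.4629, -0.3269, 0.0612]
orientation: [2.392, 2.037, -0.0]
wrist_force: [-2.0, 2.2, 4.9]
gripper_width: 0.0359
grip_force: 29.9
```

{"api": "servo_tool", "payload": {
  "series": [
    {"delta_pos":[0,0,0.0007],"turn":[0,0,0]},
    {"delta_pos":[0,0,0],"turn":[0,0,0]},
    {"delta_pos":[0,0,0],"turn":[0,0,0]}
  ]
}}

```text
t: 28.9
tcp_pos: [0.463, -0.3269, 0.0611]
orientation: [2.392, 2.037, -0.0]
wrist_force: [-3.5, 3.2, 10.3]
gripper_width: 0.0358
grip_force: 29.9
```

Seated: it bottoms at TCP z 0.061, as predicted. Releasing and withdrawing.

{"api": "servo_tool", "payload": {
  "series": [
    {"delta_pos":[0,0,-0.0007],"turn":[0,0,0]},
    {"delta_pos":[0,0,0],"turn":[0,0,0]}
  ]
}}

```text
t: 29.15
tcp_pos: [0.4629, -0.3269, 0.0612]
orientation: [2.392, 2.037, -0.0]
wrist_force: [-3.1, 2.4, 7.6]
gripper_width: 0.0358
grip_force: 29.9
```

{"api": "servo_tool", "payload": {
  "series": [
    {"delta_pos":[0,0,0],"turn":[0,0,0]},
    {"delta_pos":[0,0,0],"turn":[0,0,0]},
    {"delta_pos":[0,0,0],"turn":[0,0,0]},
    {"delta_pos":[0,0,0],"turn":[0,0,0]},
    {"delta_pos":[0,0,0],"turn":[0,0,0]}
  ],
  "hand": -1
}}

```text
t: 29.78
tcp_pos: [0.4628, -0.3268, 0.0602]
orientation: [-2.392, -2.037, -0.0]
wrist_force: [-0.2, -0.7, 0.7]
gripper_width: 0.0837
grip_force: 0.0
```

{"api": "servo_tool", "payload": {
  "series": [
    {"delta_pos":[0,0,-0.015],"turn":[0,0,0]},
    {"delta_pos":[0,0,-0.03],"turn":[0,0,0]},
    {"delta_pos":[0,0,-0.05],"turn":[0,0,0]},
    {"delta_pos":[0,0,-0.05],"turn":[0,0,0]},
    {"delta_pos":[0,0,-0.04],"turn":[0,0,0]}
  ]
}}

```text
t: 30.4
tcp_pos: [0.4632, -0.3271, 0.2489]
orientation: [2.39, 2.035, 0.0]
wrist_force: [-1.0, -0.4, -1.1]
gripper_width: 0.0882
grip_force: 0.0
```

{"api": "servo_tool", "payload": {
  "series": [
    {"delta_pos":[0,0,0],"turn":[0,0,0]},
    {"delta_pos":[0,0,0],"turn":[0,0,0]},
    {"delta_pos":[0,0,0],"turn":[0,0,0]}
  ]
}}

```text
t: 30.78
tcp_pos: [0.4621, -0.3262, 0.2437]
orientation: [-2.39, -2.035, 0.0]
wrist_force: [0.3, 0.0, 0.6]
gripper_width: 0.0883
grip_force: 0.0
```

```bash
python3 - <<'E'
from h import *
im,d=bot.grab_frame("wrist"); P=cloud("wrist",d); s=bot.state(); print(s["t"],s["tcp_pos"],s["wrist_force"],s["gripper_width"])
m=(P[...,2]>.107)&(P[...,2]<.12)&(abs(P[...,0]-.463)<.05)&(abs(P[...,1]+.326)<.05)&(d>0); print("top",m.sum(),np.median(P[m][:,2]),cv2.minAreaRect(P[m][:,:2].astype(np.float32)*1000))
cv2.imwrite("pics/w15.png",im)
E
```

```text
30.825 [ 0.46218829 -0.32621467  0.24368518] [ 0.13138812 -0.8495079  -0.523837  ] 0.0880829879860626
top 1265 0.11185792562189179 ((462.539794921875, -326.9525451660156), (75.50184631347656, 27.08238983154297), 80.90312957763672)
```

View pics/w15.png

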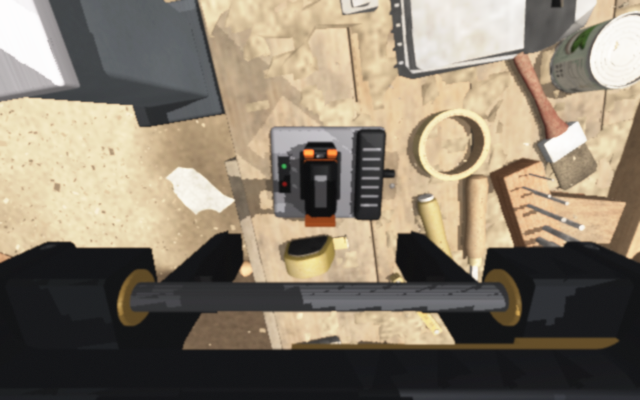

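The pack sits upright between the cheeks at (321,180). Its top is at 0.112 m, which is fully down. The tape roll (453,145) and tape measure (308,255) look untouched and the gripper is clear, so I'm handing in.

```bash
python3 -c "
from cell import bot
print(bot.sign_off())"
```

```text
the job is handed in; nothing more can be done
None
```

The pack is fully down in the charger with its rib in the groove and released, the flap has sprung shut, the spare pack, masking tape and tape measure were left alone, and I handed the job in at about 31 s; no verdict came back.

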